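Lay out the shoemaker's finishing tray

ROBOT

A 7-joint arm with a two-finger parallel gripper is mounted at the origin on the work surface. World frame = base frame: x ahead of the robot, y to its left, z up, the work surface at z = 0. Lengths are in m, angles in rad, forces in N, time in s.
With the tool pointing down it reaches from about 0.425 to 0.925 m from the base axis. Payload 6.8 kg.
Tool frame: the origin (TCP) lies at the very end of the fingers, on their centre line; the grasp point (between the pads) lies 19 mm behind it; z points along the fingers, x is the direction in which the jaws open and shut, and the axes are right-handed (so a half turn about z gives the same grasp; the last joint's range is limited). The gripper opens to 85 mm and grips with 20 to 120 N. Pads are 22 mm wide; open, the fingers measure 114 mm over their backs; the gripper's body (76 mm by 85 mm) begins 54 mm behind the grasp point. The pads swing forward as they close: fully open they stand 13 mm farther back than shut.
Start: joints at [1.099, 0.477, 0.022, 1.555, -0.011, 1.109, -0.083], TCP at [0.24, -0.631, 0.231] pointing down, gripper open.
Joint ranges: [-2.96, 2.96], [-0.34, 2.1], [-1.41, 1.46], [0.24, 2.44], [-1.37, 4.51], [0.17, 1.92], [-2.96, 2.96]. Speed limits (rad/s): [2.39, 2.39, 3.14, 3.14, 3.14, 3.14, 3.14].

INTERFACE

Orientations are given as a rotation vector (axis times angle).
In Python, from plant import ctrl, cams, workorder gives the robot as it stands.
- The arm moves only by the tool carry_out, never from a script. Its argument "motion" is a list that holds one entry, the list of rows, each a list of 6 numbers: the shift along the tool's x, y, z in mm, then the turn, a rotation vector about the tool's x, y, z in units of 6 degrees (1.0 is 6 degrees). In form: [[[dx, dy, dz, ax, ay, az], ...]]. A call has exactly 10 rows; each row is the pose to reach, as a shift and turn from the pose measured when the call began, along the tool's axes at that moment; what a row does not reach only later rows make up. A row lasts 1/10 s, in which the tool goes at most 50 mm and 8.59 degrees, less where a joint would pass 70% of its speed; a pose out of reach is approached as far as the arm can. A call with a gripper value outside its range is refused whole. "claw" is the opening in per cent of the stroke, from 0 (shut) to 100 (fully open), set as the call begins (left out, the last holds). The fingers move at their own pace and stop on an object; "grip_force" is the grip in N (left out, the last holds). Time passes only in rows, so rows that repeat a pose let the fingers close, or fill a call up. It gives the time, the measured TCP pose, the force and the opening at its end, in the units of the state.
- ctrl.get_obs(): the state, without advancing time (a new reading comes with each control period).
- cams.capture(name): name is "side" or "top"; returns a dict with "pixels" (480x640x3 uint8, blue, green, red), "fx", "fy", "cx", "cy" (pixels), "R" (3x3) and "t" (3): a world point X has camera coordinates R X + t. Camera axes: x right, y down, z forward; pixel columns grow to the right and rows downward; lengths in m; the calibration is good to about 2 mm. A picture is of the moment at which its call begins. There is no depth.
- workorder.hand_in(): hands the job in, once; it reports no verdict.
The state is a dict: "t": time; "qpos": joint angles; "qvel": joint speeds; "joint_efforts": joint torques, N m; "position": TCP position; "eef_rot": TCP orientation; "force": force on the tool from outside, world axes, zero at the start; "moment": the same for the moment, N m; "width": opening from 0.0 (shut) to 1.0 (fully open).
Only numpy, scipy, OpenCV 4.12 (cv2) and the standard library are available. Lean on these libraries where they do the work, as an engineer would, in place of code of your own. Each camera call takes 0.05 s, during which the arm holds its last target.

TASK

Lay out the shoemaker's finishing tray from the things scattered on the bench mat: set the closed polish tin flat in the shallow round dish, stand the dressing bottle upright in the deep cup, lay the long round-ended brush bristles down inside its low-walled bay, and lay the edge iron lengthwise in its two notched rests (either end may go either way). Leave the open tin of tacks and the small square-ended wire brush lying where they are on the mat.

Things in the scene. Friction and masses are not known exactly. Their poses are not given: they have to be found in the camera images.
- tin_mid (a point): Centre (half-way up) of the closed polish tin: a flat round tin, 56 mm in diameter and 24 mm high, bright metal below and a plain dark lid on top, with a tiny key on its side. About 70 g. z points up; its yaw means nothing. Like the other loose things it lies on the grey bench mat, 3 mm thick.
- bottle_mid (a point): Centre (half-way up) of the bottle of edge dressing: a dark brown upright bottle 92 mm high; the body is a cylinder 38 mm in diameter up to 64 mm above its foot, then a black cap 28 mm in diameter. About 90 g. z points up; its yaw means nothing.
- brush_mid (a point): Centre (half-way up) of the polishing brush, standing on its bristles: a wooden back with round ends, 108 mm long (along its x), 42 mm wide (y), 22 mm thick, over dark hair 22 mm high and 36 mm wide; 44 mm high in all. About 110 g. z points up.
- iron_mid (a point): Centre of the edge iron (a burnishing tool) lying flat: 112 mm long (x), 22 mm high. Square wooden handle, 22 mm wide, from x = -56 to +6 mm, then a 9 mm shank to +32 mm, then a steel head 18 mm wide to +56 mm. About 120 g; it balances about this point. Grip the handle at x about -8 mm. z points up.
- tacks_mid (a point): Look-alike, to be left alone: centre (half-way up) of an open tin, 56 mm in diameter and 24 mm high, of bright metal, without a lid, half full of steel tacks.
- wirebrush_mid (a point): Look-alike, to be left alone: centre (half-way up) of a small wire brush with a square-ended wooden back 80 mm long (x), 36 mm wide (y), on short brass-coloured wires; 24 mm high in all.
- dish_seat (a point): Centre of the floor of the shallow round dish for the polish tin, where the tin's underside comes to rest (17.5 mm above the bench). The dish is 74 mm wide inside, its rim 3 mm thick and 6.5 mm above this floor. z up. The four fittings sit two by two in one tray (rim 26 mm above the bench), 84 mm apart along x, 142 mm along y, each on a board 82 mm (x) by 139 mm (y).
- cup_seat (a point): Centre of the floor of the deep wooden cup for the bottle (20 mm above the bench). The cup is 56 mm wide inside, 72 mm outside; its rim is 18 mm above this floor. z up, y along the long side of its base board; it sits in the same tray.
- bay_seat (a point): Centre of the grey felt floor of the low-walled bay for the polishing brush (17.5 mm above the bench). Inside it is 126 mm long (along its y) and 56 mm wide (x); the walls are 5 mm thick and stand 6.5 mm above this floor. z up; it sits in the same tray.
- rests_seat (a point): Middle between the two notched rests for the edge iron, level with the notch floors (24 mm above the bench) on which the iron's underside lies. The rests stand 40 mm either side along y, each 12 mm thick; the notches are 36 mm wide (x), with cheeks 10 mm high. The iron lies along y across both, its centre over this point; between the rests the board is 8 mm lower. z up; same tray.

How it is judged:
At the end, for the whole second after the job is handed in: Tin in dish and bottle in cup within 13 mm of centre; brush in bay within 14 mm; iron on rests within 13 mm across, 15 mm along; both along the long side (0.25 rad). Each on its seat (4 mm in height), upright (0.15 rad), still. Tack tin and wire brush upright (0.2 rad), moved under 20 mm (z of tin_mid in the frame of dish_seat between 0.008 and 0.016 m and angle between each of tin_mid, bottle_mid, brush_mid, iron_mid's own z axis and vertical below 0.15 rad and linear speed of each of tin, bottle, brush, iron below 0.01 m/s and horizontal distance between tin_mid and dish_seat below 0.013 m and z of bottle_mid in the frame of cup_seat between 0.042 and 0.05 m and horizontal distance between bottle_mid and cup_seat below 0.013 m and z of brush_mid in the frame of bay_seat between 0.018 and 0.026 m and x of brush_mid in the frame of bay_seat between -0.014 and 0.014 m and y of brush_mid in the frame of bay_seat between -0.014 and 0.014 m and angle between the x axis of brush_mid and the y axis of bay_seat, either way round below 0.25 rad and z of iron_mid in the frame of rests_seat between 0.007 and 0.015 m and x of iron_mid in the frame of rests_seat between -0.013 and 0.013 m and y of iron_mid in the frame of rests_seat between -0.015 and 0.015 m and angle between the x axis of iron_mid and the y axis of rests_seat, either way round below 0.25 rad and distance of each of tacks_mid, wirebrush_mid from where it was at the start of the episode below 0.02 m and angle between each of tacks_mid, wirebrush_mid's own z axis and vertical below 0.2 rad); the robot touches nothing.
It fails at once if the open tin of tacks is moved by more than 20 mm (distance of tacks_mid from where it was at the start of the episode above 0.02 m).
It fails at once if the small wire brush is moved by more than 20 mm (distance of wirebrush_mid from where it was at the start of the episode above 0.02 m).
It also fails if it takes over 106 s, if anything falls off the work surface, if the arm or the gripper's body presses on something with over 40 N, if the wrist force passes 120 N, or if a joint passes its speed limit or range.

## Working session

There is one attempt and no reset: what is moved stays moved. The work goes in short steps, Python scripts to look and compute and a tool call to move; the robot and the scene stay as the last step left them, time stands still between calls to the robot, and variables do not carry over. Pictures are saved under pics/ and viewed, and the job is handed in when it is done.

Besides the shell and the picture viewer there is one more tool, called after "Emit:" as name([rows], argument=value, ...), one row to a line, values as JSON. carry_out: Moves the arm, as the interface text tells. Its arguments: {"type":"object","properties":{"motion":{"type":"array","items":{"type":"array","items":{"type":"array","items":{"type":"number"}}}},"claw":{"type":"number"},"grip_force":{"type":"number"}},"required":["motion"]}

```bash
mkdir -p pics; ls
python3 - <<'E'
from plant import ctrl,cams
import cv2
o=ctrl.get_obs();print(o)
for n in("top","side"):
    c=cams.capture(n);cv2.imwrite(f"pics/{n}0.png",c["pixels"]);print({k:v for k,v in c.items() if k!="pixels"})
E
```

```text
pics
{'t': 0.0, 'qpos': array([ 1.09892256,  0.47778562,  0.02229316,  1.55644132, -0.01148225,
        1.10928354, -0.08310113]), 'qvel': array([ 1.59447638e-05,  1.73255117e-03, -6.96401924e-04, -2.33778532e-04,
       -2.20091909e-03, -7.93976955e-04,  1.85370754e-04]), 'joint_efforts': array([ 2.74934964e-04, -5.96454370e+01,  1.60799671e+00, -2.81197768e+01,
        1.24534144e-02,  9.35180200e-03,  1.70994559e-05]), 'position': array([ 0.23996941, -0.63028083,  0.23033879]), 'eef_rot': array([-2.58593691e+00,  1.78236327e+00,  2.42204994e-03]), 'force': array([-0.61243408, -0.31869327, -0.2115    ]), 'moment': array([ 0.02339778, -0.00180275, -0.0467932 ]), 'width': 0.999314713796047}
{'fx': 583.8194100167416, 'fy': 583.8194100167416, 'cx': 316.2049013481067, 'cy': 238.86369861979287, 'R': array([[-0.02787253, -0.99957198, -0.0088866 ],
       [-0.99753704,  0.02838602, -0.06414115],
       [ 0.06436595,  0.00707694, -0.99790127]]), 't': array([0.02722169, 0.52889969, 1.43800573])}
{'fx': 611.0309139111035, 'fy': 611.0309139111035, 'cx': 321.8078089594396, 'cy': 238.1365218767899, 'R': array([[-0.79516221, -0.60618883, -0.0158795 ],
       [-0.42288973,  0.573109  , -0.7019333 ],
       [ 0.43460481, -0.55143556, -0.71206565]]), 't': array([0.41204431, 0.28678493, 1.14163981])}
```

View pics/top0.png

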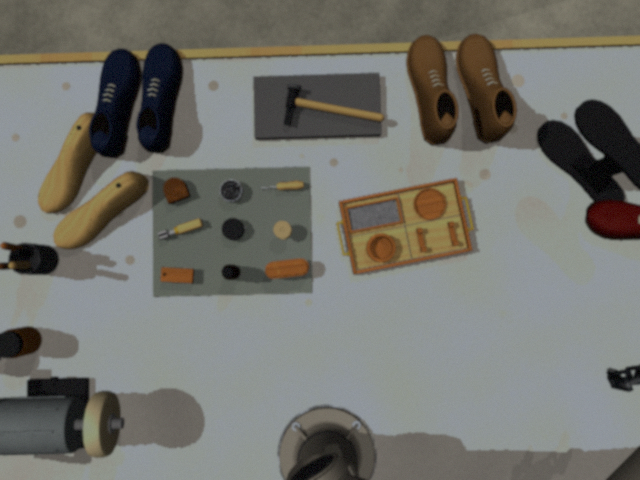

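View pics/side0.png

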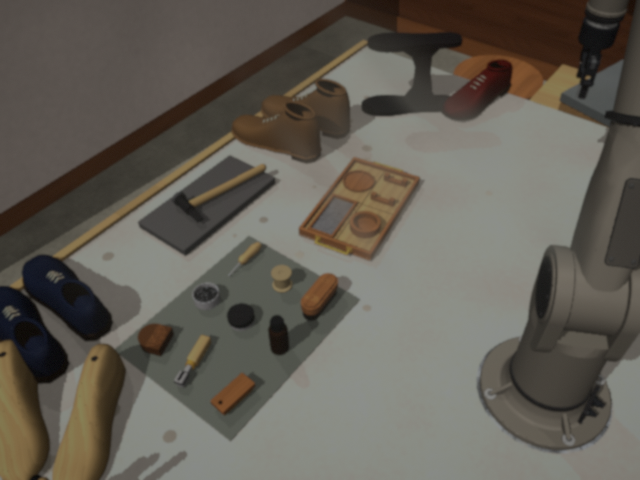

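Run:
```python
import cv2
t=cv2.imread("pics/top0.png");s=cv2.imread("pics/side0.png")
cv2.imwrite("pics/tA.png",cv2.resize(t[160:300,145:320],None,fx=4.4,fy=4.2,interpolation=2)[:600])
cv2.imwrite("pics/tB.png",cv2.resize(t[170:280,330:485],None,fx=5,fy=5,interpolation=2))
cv2.imwrite("pics/sA.png",cv2.resize(s[230:440,115:365],None,fx=2.8,fy=2.8,interpolation=2))
cv2.imwrite("pics/sB.png",cv2.resize(s[150:265,290:430],None,fx=5,fy=5,interpolation=2))
```

```text
(no output)
```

View pics/tA.png

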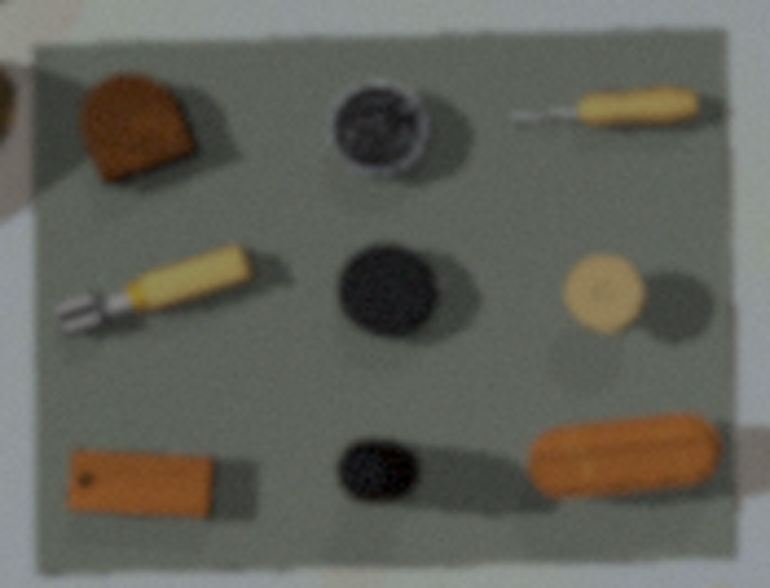

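View pics/tB.png

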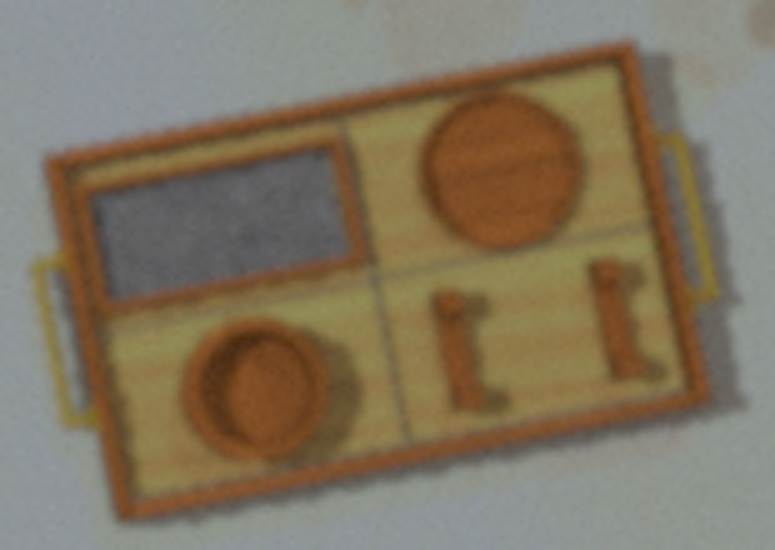

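View pics/sA.png

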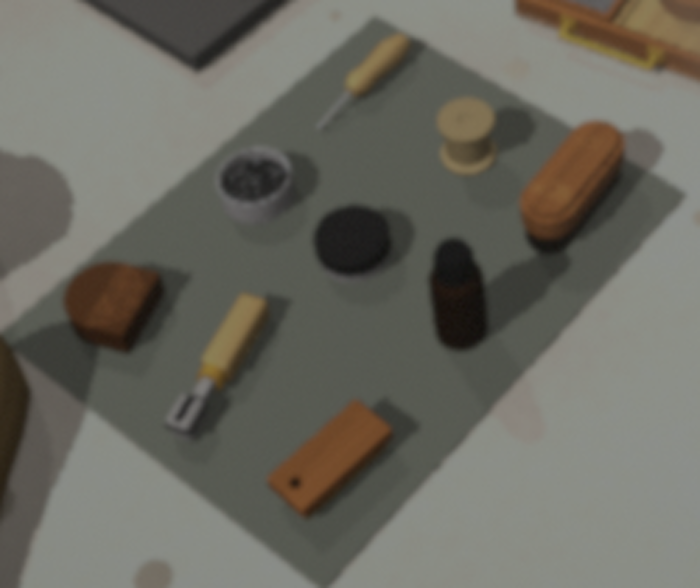

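View pics/sB.png

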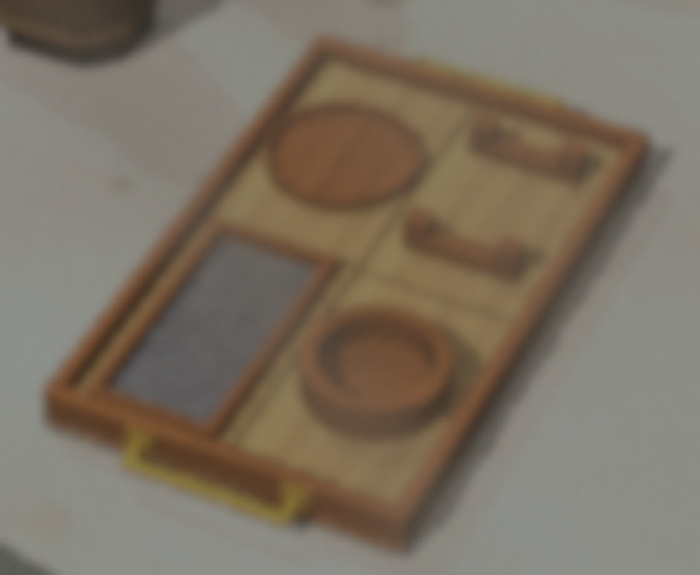

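```bash
cat > h.py <<'E'
import numpy as np, cv2
def ray(c,uv,z):
    R=np.array(c["R"]);t=np.array(c["t"]);C=-R.T@t
    d=R.T@np.array([(uv[0]-c["cx"])/c["fx"],(uv[1]-c["cy"])/c["fy"],1.])
    return C+d*(z-C[2])/d[2]
def proj(c,X):
    p=np.array(c["R"])@np.array(X)+np.array(c["t"]);return np.array([c["fx"]*p[0]/p[2]+c["cx"],c["fy"]*p[1]/p[2]+c["cy"]])
def tri(c1,u1,c2,u2):
    a0,a1=ray(c1,u1,0),ray(c1,u1,.3);b0,b1=ray(c2,u2,0),ray(c2,u2,.3)
    da=a1-a0;db=b1-b0
    s=np.linalg.lstsq(np.c_[da,-db],b0-a0,rcond=None)[0]
    p=a0+s[0]*da;q=b0+s[1]*db
    return (p+q)/2,np.linalg.norm(p-q)
def blobs(mask,amin=40):
    cs,_=cv2.findContours(mask.astype(np.uint8),cv2.RETR_EXTERNAL,cv2.CHAIN_APPROX_NONE)
    return [c for c in cs if cv2.contourArea(c)>amin]
E
python3 - <<'E'
from plant import cams
from h import *
import pickle
for n,roi in (("top",(145,160,500,300)),("side",(100,150,430,440))):
    fr=[cams.capture(n) for _ in range(3)]
    c=fr[0]; im=np.mean([f["pixels"] for f in fr],0).astype(np.uint8); c["pixels"]=im; pickle.dump(c,open(n+".pkl","wb"))
    hsv=cv2.cvtColor(im,cv2.COLOR_BGR2HSV);H,S,V=[hsv[...,i].astype(int) for i in range(3)]
    R=np.zeros(H.shape,bool);R[roi[1]:roi[3],roi[0]:roi[2]]=1
    m={"dark":(V<50),"orange":(H<17)&(S>110)&(V>70),"yellow":(H>=17)&(H<32)&(S>70)&(V>90)}
    for k,v in m.items():
        for b in blobs(v&R):
            M=cv2.moments(b);r=cv2.minAreaRect(b)
            print(n,k,"c",round(M["m10"]/M["m00"],1),round(M["m01"]/M["m00"],1),"A",cv2.contourArea(b),"rect",np.round(r[0],1),np.round(r[1],1),round(r[2],1))
E
```

```text
top dark c 231.0 271.8 A 199.5 rect [231. 272.] [14. 18.] 90.0
top dark c 233.2 229.0 A 349.5 rect [233. 229.] [20. 22.] 90.0
top dark c 182.7 196.8 A 52.5 rect [182.6 196.5] [12.4 25.6] 36.9
top dark c 230.2 189.9 A 192.0 rect [230.5 190. ] [16. 17.] 90.0
top orange c 176.7 274.9 A 417.0 rect [176.8 274.9] [32.2 14.5] 2.9
top orange c 286.7 268.3 A 638.5 rect [286.5 268.4] [17.2 43.6] 83.7
top orange c 405.0 225.8 A 8711.5 rect [405.  225.7] [ 73.9 121.4] 78.7
top orange c 174.6 189.6 A 281.5 rect [173.2 188.4] [20.6 20.6] 63.4
top yellow c 282.1 229.5 A 231.5 rect [282.5 229.5] [17. 17.] 90.0
top yellow c 341.8 238.5 A 69.0 rect [342.6 238.1] [37.6  7.4] 78.0
top yellow c 187.3 225.7 A 208.5 rect [187.2 225.9] [ 8.9 28.1] 71.6
top yellow c 468.1 213.4 A 114.0 rect [467.1 213.1] [37.9  6.7] 78.3
top yellow c 410.2 232.5 A 5029.0 rect [405.  225.4] [ 67.9 113.6] 78.7
top yellow c 289.8 184.7 A 168.0 rect [290.  184.4] [ 8.1 26.3] 86.2
side dark c 114.3 399.9 A 375.0 rect [114.9 397.5] [10.1 84.8] 9.6
side dark c 160.7 345.1 A 222.5 rect [159.9 345. ] [17.8 36.4] 61.9
side dark c 278.
[... 1062 characters left out ...]
.4] 25.2
side orange c 409.0 178.1 A 54.0 rect [401. 173.] [36.8 17. ] 45.0
side yellow c 102.2 354.5 A 103.0 rect [103. 359.] [30.  6.] 90.0
side yellow c 196.8 349.7 A 293.0 rect [196.5 350. ] [10.1 35.8] 30.1
side yellow c 280.4 276.7 A 318.5 rect [281. 278.] [26. 20.] 90.0
side yellow c 248.6 252.0 A 164.0 rect [248.8 251.8] [ 7.8 26.9] 45.0
side yellow c 331.4 246.0 A 143.5 rect [332.4 245.3] [38.9  8.6] 19.5
side yellow c 353.9 237.1 A 448.5 rect [356.6 235.4] [36.3 27.2] 32.7
side yellow c 226.2 184.6 A 443.5 rect [227.  184.1] [ 6.7 83.2] 62.6
side yellow c 375.6 194.3 A 1700.0 rect [370.6 189.4] [62.5 59.8] 32.0
side yellow c 153.7 188.8 A 839.0 rect [155.7 187.4] [  7.5 140.1] 55.0
```

Run:
```python
from h import *
import pickle
T=pickle.load(open("top.pkl","rb"));S=pickle.load(open("side.pkl","rb"))
f=lambda *a:np.round(a[0],4)
for c in(T,S): print("cam",-np.array(c["R"]).T@np.array(c["t"]))
print("tin top",f(ray(T,(233.2,229),.024)),"side",f(ray(S,(241.3,315.6),.024)))
print("tacks",f(ray(T,(231,190),.027)),"wire",f(ray(T,(176.8,274.9),.027)), f(ray(S,(232.2,392.3),.025)))
print("bottle top blob->",f(ray(T,(231,271.8),.06)),"side",f(ray(S,(278.5,335.5),.049)),tri(T,(231,271.8),S,(278.5,335.5)))
print("brush",f(ray(T,(286.6,268.4),.045)),"side",f(ray(S,(318,293),.038)))
print("spool",f(ray(T,(282.2,229.5),.05)))
def box(c,ctr,wh,a,z):
    p=cv2.boxPoints((ctr,wh,a));return np.array([ray(c,q,z) for q in p])
def lng(P):
    e=[P[1]-P[0],P[2]-P[1]];L=[np.linalg.norm(x[:2]) for x in e];i=int(np.argmax(L));return np.round(L,4),round(float(np.arctan2(e[i][1],e[i][0])),3)
print("brush rect",lng(box(T,(286.5,268.4),(17.2,43.6),83.7,.045)))
print("iron handle top",f(ray(T,(187.2,225.8),.024)),"side",f(ray(S,(196.6,349.8),.02)),lng(box(T,(187.2,225.9),(8.9,28.1),71.6,.025)))
P=box(T,(405,225.7),(73.9,121.4),78.7,.026);print("tray",f(P.mean(0)),lng(P));yaw=lng(P)[1]
ctr=P.mean(0)[:2]
# bay / dish / rests quick checks from the zoomed crop
for n,uv,z in(("bay",(228,228),.0175),("dishrim",(503,170),.024),("cuprim",(257,389),.038),("rests",(537,330),.034)):
    w=ray(T,(330+uv[0]/5,170+uv[1]/5),z);d=w[:2]-ctr;u=np.array([np.cos(yaw),np.sin(yaw)]);v=np.array([-u[1],u[0]])
    print(n,f(w),"along",round(d@u,4),"across",round(d@v,4))
```

```text
cam [0.43579716 0.00202001 1.46915389]
cam [-0.04724169  0.71495842  1.02076944]
tin top [0.5594 0.2179 0.024 ] side [0.5588 0.2173 0.024 ]
tacks [0.6568 0.2211 0.027 ] wire [0.4494 0.3591 0.027 ] [0.4519 0.358  0.025 ]
bottle top blob-> [0.4529 0.2198 0.06  ] side [0.453  0.2223 0.049 ] (array([0.45325314, 0.22173826, 0.04819237]), np.float64(0.00046512874523996494))
brush [0.4576 0.0863 0.045 ] side [0.462  0.0857 0.038 ]
spool [0.5526 0.0944 0.05  ]
brush rect (array([0.1064, 0.0419]), -1.489)
iron handle top [0.5707 0.3323 0.024 ] side [0.5748 0.3294 0.02  ] (array([0.0698, 0.0223]), -1.276)
tray [ 0.5557 -0.2086  0.026 ] (array([0.3022, 0.1835]), -1.401)
bay [ 0.5834 -0.1375  0.0175] along -0.0654 across 0.0393
dishrim [ 0.6077 -0.2744  0.024 ] along 0.0737 across 0.0402
cuprim [ 0.5016 -0.147   0.038 ] along -0.0698 across -0.0429
rests [ 0.5269 -0.286   0.034 ] along 0.0715 across -0.0414
```

```bash
cat >> h.py <<'E'
from scipy.spatial.transform import Rotation as Ro
def rel(p,adeg,o=None):
    from plant import ctrl
    o=o or ctrl.get_obs()
    R0=Ro.from_rotvec(o["eef_rot"]);a=np.radians(adeg)
    R1=Ro.from_matrix(np.array([[np.cos(a),np.sin(a),0],[np.sin(a),-np.cos(a),0],[0,0,-1]]))
    d=R0.inv().apply(np.array(p)-o["position"])*1000
    w=np.degrees((R0.inv()*R1).as_rotvec())/6
    print("t",round(o["t"],2),"pos",np.round(o["position"],4),"a",round(float(np.degrees(np.arctan2(*R0.as_matrix()[:2,0][::-1]))),1),"w",round(o["width"]*85,1),"F",np.round(o["force"],1))
    print("  rel",np.round(d,0),np.round(w,2),"dist",round(np.linalg.norm(d)),"rows",round(max(np.linalg.norm(d)/50,np.linalg.norm(w)*6/8.59),1),"q7",round(o["qpos"][6],2))
E
python3 - <<'E'
from h import *
import pickle
T=pickle.load(open("top.pkl","rb"))
hsv=cv2.cvtColor(T["pixels"],cv2.COLOR_BGR2HSV);roi=hsv[190:240,340:410]
m=np.zeros(hsv.shape[:2],bool);m[195:235,345:405]=(roi[5:45,5:65,1]<70)
b=max(blobs(m),key=cv2.contourArea);r=cv2.minAreaRect(b);print(r,cv2.contourArea(b))
P=np.array([ray(T,q,.0175) for q in cv2.boxPoints(r)]);print(P.round(4),P.mean(0))
e0,e1=ray(T,(158,235.7),.02),ray(T,(201.8,221.4),.02);print("iron",e0,e1,(e0+e1)/2,np.linalg.norm(e1-e0),np.degrees(np.arctan2(*(e0-e1)[1::-1])))
rel((.55,-.2,.2),-10)
E
```

```text
((373.5, 214.50003051757812), (21.1805419921875, 48.24456787109375), 78.69007110595703) 960.0
[[ 0.6023 -0.0686  0.0175]
 [ 0.6227 -0.1875  0.0175]
 [ 0.5703 -0.196   0.0175]
 [ 0.55   -0.0773  0.0175]] [ 0.58631377 -0.13235735  0.0175    ]
iron [0.54839894 0.4065438  0.02      ] [0.58106656 0.29659527 0.02      ] [0.56473275 0.35156954 0.02      ] 0.11469897012256398 106.54760171199092
t 0.4 pos [ 0.2402 -0.6307  0.2312] a -69.2 w 85.0 F [-0.2  0.2  0.1]
  rel [-292. -443.   31.] [-0.    0.   -9.86] dist 532 rows 10.6 q7 -0.08
```

Emit:
carry_out([
  [[-29, -44, 3, 0, 0, -1], [-58, -89, 6, 0, 0, -2], [-87, -133, 9, 0, 0, -3], [-117, -177, 12, 0, 0, -4], [-146, -221, 15, 0, 0, -5], [-175, -266, 19, 0, 0, -6], [-204, -310, 22, 0, 0, -7], [-233, -354, 25, 0, 0, -8], [-263, -399, 28, 0, 0, -9], [-292, -443, 31, 0, 0, -9.86]],
], claw=100)

```text
t: 1.4
position: [0.5328, -0.2243, 0.2023]
eef_rot: [3.13, -0.268, 0.001]
force: [0.2, 0.0, -0.3]
width: 0.996
```

Run:
```python
from h import *
rel((.559,.2175,.12),45)
```

```text
t 1.4 pos [ 0.5328 -0.2243  0.2023] a -9.8 w 84.7 F [ 0.2  0.  -0.3]
  rel [ -49. -440.   82.] [ 0.   -0.   -9.13] dist 450 rows 9.0 q7 -0.02
```

Emit:
carry_out([
  [[-5, -48, 9, 0, 0, -1], [-11, -97, 18, 0, 0, -2], [-16, -145, 27, 0, 0, -3], [-22, -193, 36, 0, 0, -4], [-27, -242, 45, 0, 0, -5], [-33, -291, 54, 0, 0, -6], [-38, -340, 63, 0, 0, -7], [-44, -390, 72, 0, 0, -8], [-49, -440, 82, 0, 0, -9.13], [-49, -440, 82, 0, 0, -9.13]],
])

```text
t: 2.4
position: [0.5574, 0.2262, 0.1198]
eef_rot: [-2.89, -1.218, -0.003]
force: [0.4, 0.5, 1.1]
width: 1.0
```

Run:
```python
from h import *
rel((.559,.2175,.009),45)
```

```text
t 2.4 pos [0.5574 0.2262 0.1198] a 45.7 w 85.0 F [0.4 0.5 1.1]
  rel [ -6.   8. 111.] [-0.04 -0.03  0.12] dist 111 rows 2.2 q7 -0.03
```

Emit:
carry_out([
  [[-6, 8, 10, 0, 0, 0.1], [-6, 8, 25, 0, 0, 0.1], [-6, 8, 45, 0, 0, 0.1], [-6, 8, 65, 0, 0, 0.1], [-6, 8, 80, 0, 0, 0.1], [-6, 8, 93, 0, 0, 0.1], [-6, 8, 103, 0, 0, 0.1], [-6, 8, 109, 0, 0, 0.1], [-6, 8, 111, 0, 0, 0.1], [-6, 8, 111, 0, 0, 0.1]],
])

```text
t: 3.4
position: [0.5591, 0.2171, 0.0089]
eef_rot: [-2.897, -1.203, -0.003]
force: [0.8, 0.5, 0.1]
width: 1.0
```

Emit:
carry_out([
  [[0, 0, 0, 0, 0, 0], [0, 0, 0, 0, 0, 0], [0, 0, 0, 0, 0, 0], [0, 0, 0, 0, 0, 0], [0, 0, 0, 0, 0, 0], [0, 0, 0, 0, 0, 0], [0, 0, 0, 0, 0, 0], [0, 0, 0, 0, 0, 0], [0, 0, 0, 0, 0, 0], [0, 0, 0, 0, 0, 0]],
], claw=45, grip_force=30)

```text
t: 4.4
position: [0.5596, 0.2175, 0.0099]
eef_rot: [-2.897, -1.203, -0.005]
force: [-1.4, -0.8, 6.0]
width: 0.645
```

Run:
```python
from h import *
from plant import cams
rel((.559,.2175,.14),45)
T=cams.capture("side");cv2.imwrite("pics/s1.png",cv2.resize(T["pixels"][180:400,120:400],None,fx=2.7,fy=2.7,interpolation=2))
```

```text
t 4.4 pos [0.5596 0.2175 0.0099] a 45.1 w 54.8 F [-1.4 -0.8  6. ]
  rel [   0.   -1. -130.] [-0.03 -0.05  0.02] dist 130 rows 2.6 q7 -0.12
```

View pics/s1.png

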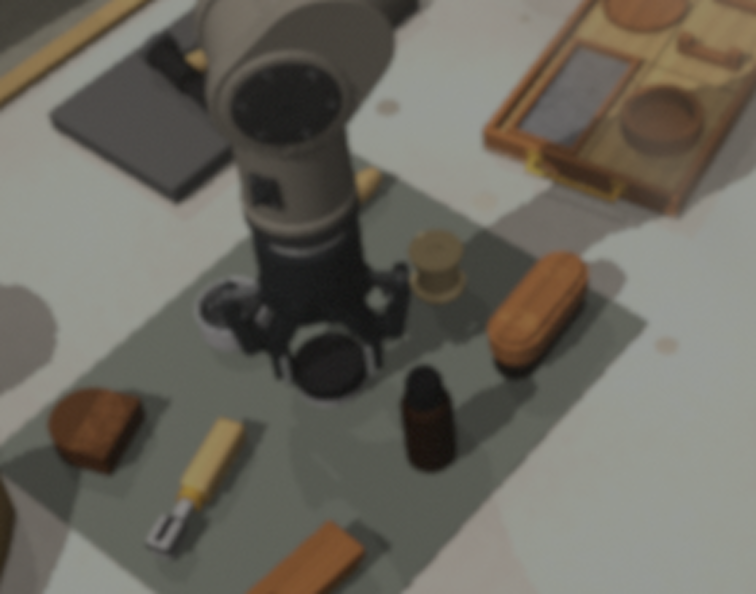

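Emit:
carry_out([
  [[0, 0, -5, 0, 0, 0], [0, 0, -15, 0, 0, 0], [0, 0, -30, 0, 0, 0], [0, 0, -50, 0, 0, 0], [0, 0, -70, 0, 0, 0], [0, 0, -90, 0, 0, 0], [0, 0, -105, 0, 0, 0], [0, 0, -110, 0, 0, 0], [0, 0, -110, 0, 0, 0], [0, 0, -110, 0, 0, 0]],
])

```text
t: 5.45
position: [0.5591, 0.2165, 0.1193]
eef_rot: [-2.897, -1.203, -0.004]
force: [-1.3, 0.2, -1.9]
width: 0.642
```

Run:
```python
from h import *
rel((.6085,-.2735,.12),-20)
```

```text
t 5.45 pos [0.5591 0.2165 0.1193] a 45.1 w 54.5 F [-1.3  0.2 -1.9]
  rel [-312.  381.   -3.] [-5.000e-02 -1.000e-02  1.085e+01] dist 492 rows 9.8 q7 -0.03
```

Carry with a ramp (two calls).

Emit:
carry_out([
  [[-8, 9, 0, 0, 0, 0.3], [-25, 30, 0, 0, 0, 0.9], [-48, 59, 0, 0, 0, 1.7], [-73, 89, 0, 0, 0, 2.5], [-98, 119, 0, 0, 0, 3.4], [-123, 150, 0, 0, 0, 4.3], [-148, 180, 0, 0, 0, 5.1], [-173, 211, 0, 0, 0, 6], [-198, 241, 0, 0, 0, 6.9], [-223, 271, 0, 0, 0, 7.8]],
])

```text
t: 6.45
position: [0.5925, -0.1355, 0.1164]
eef_rot: [-3.136, 0.056, 0.003]
force: [1.4, 0.3, -1.1]
width: 0.639
```

Run:
```python
from h import *
rel((.6085,-.2735,.12),-20)
```

```text
t 6.45 pos [ 0.5925 -0.1355  0.1164] a -2.1 w 54.3 F [ 1.4  0.3 -1.1]
  rel [ 21. 137.  -4.] [-0.05  0.02  2.99] dist 139 rows 2.8 q7 -0.12
```

Emit:
carry_out([
  [[6, 38, -4, 0, 0, 0.9], [11, 72, -4, 0, 0, 1.7], [15, 100, -4, 0, 0, 2.3], [18, 120, -4, 0, 0, 2.7], [20, 132, -4, 0, 0, 2.9], [21, 137, -4, 0, 0, 3], [21, 137, -4, 0, 0, 3], [21, 137, -4, 0, 0, 3], [21, 137, -4, 0, 0, 3], [21, 137, -4, 0, 0, 3]],
])

```text
t: 7.45
position: [0.6088, -0.2719, 0.1197]
eef_rot: [-3.089, 0.543, 0.004]
force: [0.6, -0.1, -1.0]
width: 0.643
```

Run:
```python
from h import *
from plant import cams
rel((.6085,-.2735,.0255),-20)
for n in("top","side"):
    T=cams.capture(n);cv2.imwrite(f"pics/{n}2.png",T["pixels"][120:320,280:500] if n=="top" else T["pixels"][100:300,240:440])
a=cv2.imread("pics/top2.png");b=cv2.imread("pics/side2.png")
cv2.imwrite("pics/m2.png",np.hstack([cv2.resize(a,(400,400)),cv2.resize(b,(400,400))]))
```

```text
t 7.45 pos [ 0.6088 -0.2719  0.1197] a -20.0 w 54.6 F [ 0.6 -0.1 -1. ]
  rel [ 1.  2. 94.] [-0.05  0.03  0.01] dist 94 rows 1.9 q7 -0.18
```

View pics/m2.png

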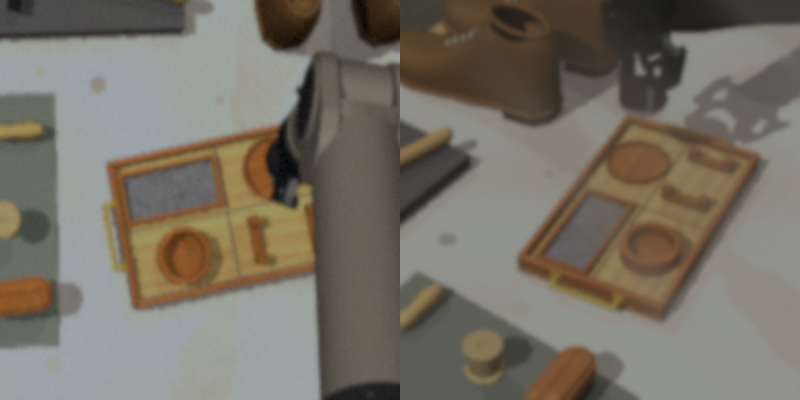

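Emit:
carry_out([
  [[1, 2, 10, 0, 0, 0], [1, 2, 25, 0, 0, 0], [1, 2, 42, 0, 0, 0], [1, 2, 58, 0, 0, 0], [1, 2, 72, 0, 0, 0], [1, 2, 82, 0, 0, 0], [1, 2, 89, 0, 0, 0], [1, 2, 93, 0, 0, 0], [1, 2, 95, 0, 0, 0], [1, 2, 95, 0, 0, 0]],
])

```text
t: 8.55
position: [0.6092, -0.2743, 0.0251]
eef_rot: [-3.089, 0.545, 0.003]
force: [0.2, -0.4, -0.8]
width: 0.638
```

Emit:
carry_out([
  [[0, 0, 0, 0, 0, 0], [0, 0, 0, 0, 0, 0], [0, 0, 0, 0, 0, 0], [0, 0, 0, 0, 0, 0], [0, 0, 0, 0, 0, 0], [0, 0, -10, 0, 0, 0], [0, 0, -30, 0, 0, 0], [0, 0, -60, 0, 0, 0], [0, 0, -95, 0, 0, 0], [0, 0, -130, 0, 0, 0]],
], claw=85)

```text
t: 9.55
position: [0.6091, -0.2749, 0.157]
eef_rot: [-3.089, 0.544, 0.003]
force: [1.6, -0.3, 0.8]
width: 0.85
```

Run:
```python
from h import *
rel((.56,.1,.2),16.5)
```

```text
t 9.55 pos [ 0.6091 -0.2749  0.157 ] a -20.0 w 72.2 F [ 1.6 -0.3  0.8]
  rel [-174. -336.  -41.] [-0.05  0.01 -6.08] dist 381 rows 7.6 q7 -0.16
```

Emit:
carry_out([
  [[-10, -19, -5, 0, 0, -0.6], [-30, -58, -12, 0, 0, -1.2], [-52, -101, -20, 0, 0, -1.8], [-74, -144, -25, 0, 0, -2.4], [-97, -187, -30, 0, 0, -3], [-119, -230, -35, 0, 0, -3.6], [-140, -272, -38, 0, 0, -4.2], [-160, -310, -41, 0, 0, -4.8], [-174, -336, -41, 0, 0, -5.4], [-185, -356, -41, 0, 0, -6]],
], claw=60)

```text
t: 10.55
position: [0.5557, 0.1258, 0.2005]
eef_rot: [-3.104, -0.448, -0.0]
force: [0.1, 0.4, 0.8]
width: 0.596
```

Run:
```python
from h import *
rel((.567,.345,.1),16.5)
from plant import cams
T=cams.capture("top");cv2.imwrite("pics/t3.png",cv2.resize(T["pixels"][160:300,330:490],None,fx=4,fy=4))
```

```text
t 10.55 pos [0.5557 0.1258 0.2005] a 16.4 w 50.6 F [0.1 0.4 0.8]
  rel [  73. -206.  102.] [-0.05 -0.01 -0.01] dist 241 rows 4.8 q7 -0.26
```

View pics/t3.png

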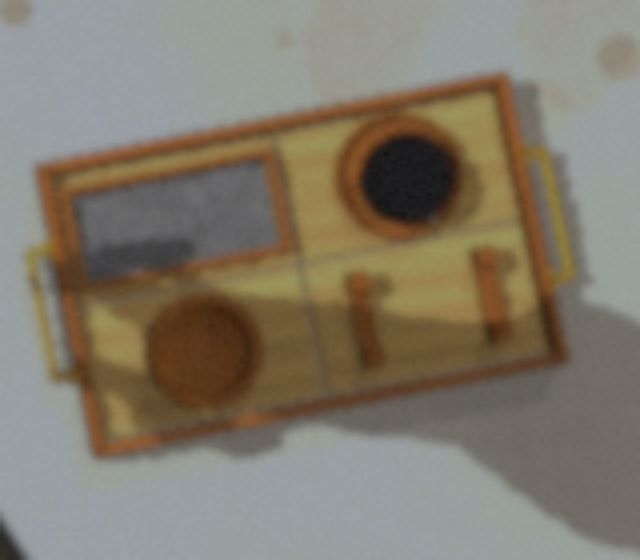

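Emit:
carry_out([
  [[12, -35, 17, 0, 0, 0], [27, -77, 38, 0, 0, 0], [43, -120, 60, 0, 0, 0], [57, -162, 80, 0, 0, 0], [67, -190, 94, 0, 0, 0], [73, -206, 102, 0, 0, 0], [73, -206, 102, 0, 0, 0], [73, -206, 102, 0, 0, 0], [73, -206, 102, 0, 0, 0], [73, -206, 102, 0, 0, 0]],
])

```text
t: 11.6
position: [0.5664, 0.3467, 0.1012]
eef_rot: [-3.101, -0.454, -0.003]
force: [-1.0, 0.1, 0.4]
width: 0.602
```

Run:
```python
from h import *
rel((.567,.345,.0045),16.5)
```

```text
t 11.6 pos [0.5664 0.3467 0.1012] a 16.7 w 51.2 F [-1.   0.1  0.4]
  rel [-0.  2. 97.] [-0.07 -0.03  0.03] dist 97 rows 1.9 q7 -0.65
```

Emit:
carry_out([
  [[0, 2, 10, 0, 0, 0], [0, 2, 25, 0, 0, 0], [0, 2, 42, 0, 0, 0], [0, 2, 58, 0, 0, 0], [0, 2, 72, 0, 0, 0], [0, 2, 83, 0, 0, 0], [0, 2, 90, 0, 0, 0], [0, 2, 94, 0, 0, 0], [0, 2, 96, 0, 0, 0], [0, 2, 96, 0, 0, 0]],
])

```text
t: 12.6
position: [0.5672, 0.3457, 0.0054]
eef_rot: [-3.101, -0.454, -0.003]
force: [0.3, -0.7, -0.3]
width: 0.596
```

Emit:
carry_out([
  [[0, 0, 0, 0, 0, 0], [0, 0, 0, 0, 0, 0], [0, 0, 0, 0, 0, 0], [0, 0, 0, 0, 0, 0], [0, 0, 0, 0, 0, 0], [0, 0, 0, 0, 0, 0], [0, 0, 0, 0, 0, 0], [0, 0, 0, 0, 0, 0], [0, 0, 0, 0, 0, 0], [0, 0, 0, 0, 0, 0]],
], claw=5, grip_force=40)

```text
t: 13.6
position: [0.5677, 0.346, 0.0061]
eef_rot: [-3.1, -0.454, -0.005]
force: [0.1, -0.8, 5.6]
width: 0.248
```

Emit:
carry_out([
  [[0, 0, -5, 0, 0, 0], [0, 0, -15, 0, 0, 0], [0, 0, -30, 0, 0, 0], [0, 0, -50, 0, 0, 0], [0, 0, -70, 0, 0, 0], [0, 0, -90, 0, 0, 0], [0, 0, -105, 0, 0, 0], [0, 0, -110, 0, 0, 0], [0, 0, -110, 0, 0, 0], [0, 0, -110, 0, 0, 0]],
])

```text
t: 14.6
position: [0.567, 0.3446, 0.1154]
eef_rot: [-3.101, -0.454, -0.003]
force: [-0.4, -0.1, -1.1]
width: 0.245
```

Run:
```python
from h import *
rel((.528,-.295,.12),9.7)
from plant import cams
T=cams.capture("side");cv2.imwrite("pics/s4.png",cv2.resize(T["pixels"][180:430,80:360],None,fx=2.4,fy=2.4,interpolation=2))
```

```text
t 14.6 pos [0.567  0.3446 0.1154] a 16.7 w 20.8 F [-0.4 -0.1 -1.1]
  rel [-221.  602.  -10.] [-0.07 -0.03  1.16] dist 641 rows 12.8 q7 -0.64
```

View pics/s4.png

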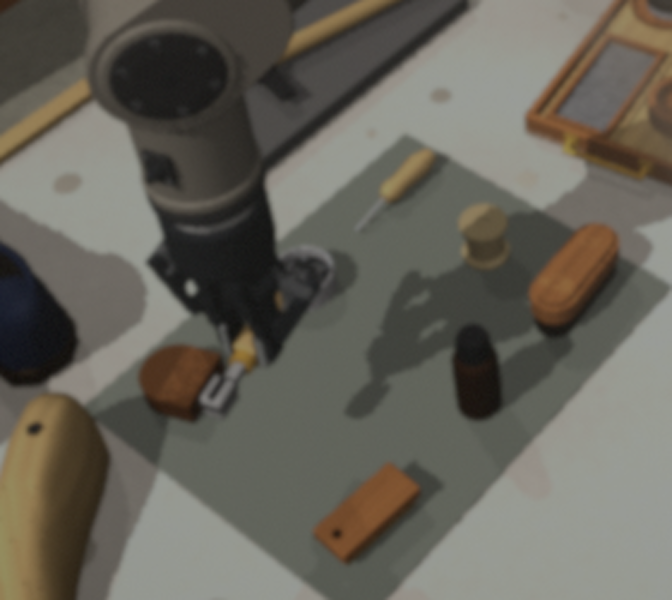

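Emit:
carry_out([
  [[-5, 14, -3, 0, 0, 0], [-17, 46, -8, 0, 0, 0.1], [-33, 90, -10, 0, 0, 0.2], [-49, 134, -10, 0, 0, 0.3], [-65, 177, -10, 0, 0, 0.4], [-81, 221, -10, 0, 0, 0.5], [-97, 265, -10, 0, 0, 0.6], [-113, 308, -10, 0, 0, 0.7], [-129, 352, -10, 0, 0, 0.8], [-145, 395, -10, 0, 0, 0.9]],
])

```text
t: 15.65
position: [0.5398, -0.0785, 0.1215]
eef_rot: [-3.12, -0.305, 0.0]
force: [1.6, 0.6, -1.5]
width: 0.239
```

Run:
```python
from h import *
rel((.528,-.295,.12),9.7)
```

```text
t 15.65 pos [ 0.5398 -0.0785  0.1215] a 11.2 w 20.3 F [ 1.6  0.6 -1.5]
  rel [-54. 210.   0.] [-0.07 -0.01  0.25] dist 217 rows 4.3 q7 -0.02
```

Emit:
carry_out([
  [[-10, 40, 0, 0, 0, 0], [-21, 82, 0, 0, 0, 0.1], [-32, 122, 0, 0, 0, 0.2], [-41, 157, 0, 0, 0, 0.25], [-47, 184, 0, 0, 0, 0.25], [-51, 201, 0, 0, 0, 0.25], [-54, 210, 0, 0, 0, 0.25], [-54, 210, 0, 0, 0, 0.25], [-54, 210, 0, 0, 0, 0.25], [-54, 210, 0, 0, 0, 0.25]],
])

```text
t: 16.65
position: [0.528, -0.293, 0.1202]
eef_rot: [-3.122, -0.269, -0.0]
force: [0.7, 1.0, -0.6]
width: 0.249
```

Run:
```python
from h import *
rel((.528,-.295,.028),9.7)
from plant import cams
T=cams.capture("side");cv2.imwrite("pics/s5.png",cv2.resize(T["pixels"][100:300,260:460],None,fx=3,fy=3,interpolation=2))
```

```text
t 16.65 pos [ 0.528  -0.293   0.1202] a 9.8 w 21.2 F [ 0.7  1.  -0.6]
  rel [-0.  3. 92.] [-0.07 -0.01  0.02] dist 92 rows 1.8 q7 0.35
```

View pics/s5.png

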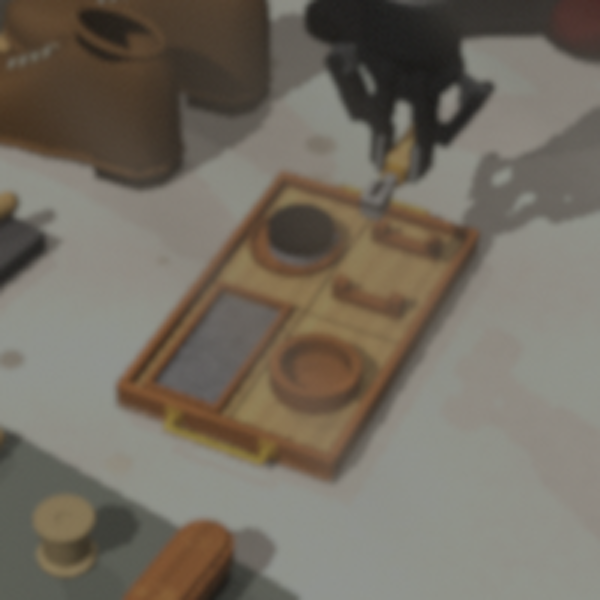

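Emit:
carry_out([
  [[0, 2, 10, 0, 0, 0], [0, 2, 25, 0, 0, 0], [0, 2, 42, 0, 0, 0], [0, 2, 57, 0, 0, 0], [0, 2, 70, 0, 0, 0], [0, 2, 80, 0, 0, 0], [0, 2, 87, 0, 0, 0], [0, 2, 91, 0, 0, 0], [0, 2, 92.5, 0, 0, 0], [0, 2, 92.5, 0, 0, 0]],
])

```text
t: 17.7
position: [0.5285, -0.2946, 0.0279]
eef_rot: [-3.123, -0.268, -0.001]
force: [-0.2, -0.3, -0.6]
width: 0.247
```

Emit:
carry_out([
  [[0, 0, 0, 0, 0, 0], [0, 0, 0, 0, 0, 0], [0, 0, 0, 0, 0, 0], [0, 0, 0, 0, 0, 0], [0, 0, 0, 0, 0, 0], [0, 0, -10, 0, 0, 0], [0, 0, -30, 0, 0, 0], [0, 0, -60, 0, 0, 0], [0, 0, -95, 0, 0, 0], [0, 0, -130, 0, 0, 0]],
], claw=60)

```text
t: 18.7
position: [0.5284, -0.2953, 0.1598]
eef_rot: [-3.123, -0.269, -0.001]
force: [-0.1, -0.7, 0.8]
width: 0.597
```

Run:
```python
from h import *
rel((.5,0,.18),5)
```

```text
t 18.7 pos [ 0.5284 -0.2953  0.1598] a 9.8 w 50.8 F [-0.1 -0.7  0.8]
  rel [  23. -296.  -18.] [-0.07 -0.01  0.81] dist 297 rows 5.9 q7 0.37
```

Run:
```python
from h import *
rel((.4585,.0863,.13),4.7)
from plant import cams
T=cams.capture("side");cv2.imwrite("pics/s6.png",cv2.resize(T["pixels"][130:280,280:440],None,fx=4,fy=4,interpolation=2))
```

```text
t 18.7 pos [ 0.5284 -0.2953  0.1598] a 9.8 w 50.8 F [-0.1 -0.7  0.8]
  rel [  -4. -388.   33.] [-0.07 -0.01  0.86] dist 389 rows 7.8 q7 0.37
```

View pics/s6.png

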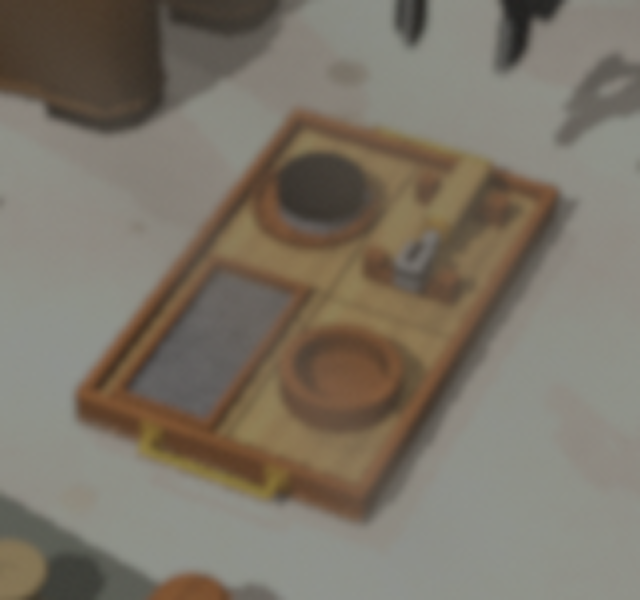

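Emit:
carry_out([
  [[0, -20, 0, 0, 0, 0], [-1, -60, 4, 0, 0, 0.2], [-1, -105, 8, 0, 0, 0.3], [-2, -152, 13, 0, 0, 0.4], [-2, -200, 18, 0, 0, 0.5], [-3, -248, 23, 0, 0, 0.6], [-3, -296, 27, 0, 0, 0.7], [-4, -338, 30, 0, 0, 0.8], [-4, -370, 32, 0, 0, 0.86], [-4, -388, 33, 0, 0, 0.86]],
], claw=80)

```text
t: 19.75
position: [0.4601, 0.0889, 0.1339]
eef_rot: [-3.135, -0.135, -0.012]
force: [0.3, -0.7, 0.3]
width: 0.804
```

Run:
```python
from h import *
rel((.4585,.0863,.019),4.7)
```

```text
t 19.75 pos [0.4601 0.0889 0.1339] a 4.9 w 68.3 F [ 0.3 -0.7  0.3]
  rel [ -3.   3. 115.] [-0.03 -0.08  0.04] dist 115 rows 2.3 q7 -0.48
```

Emit:
carry_out([
  [[-2, 3, 10, 0, 0, 0], [-2, 3, 25, 0, 0, 0], [-2, 3, 45, 0, 0, 0], [-2, 3, 65, 0, 0, 0], [-2, 3, 83, 0, 0, 0], [-2, 3, 97, 0, 0, 0], [-2, 3, 106, 0, 0, 0], [-2, 3, 112, 0, 0, 0], [-2, 3, 115, 0, 0, 0], [-2, 3, 115, 0, 0, 0]],
])

```text
t: 20.75
position: [0.4594, 0.0862, 0.0189]
eef_rot: [-3.135, -0.135, -0.013]
force: [0.1, -0.8, 0.2]
width: 0.802
```

Emit:
carry_out([
  [[0, 0, 0, 0, 0, 0], [0, 0, 0, 0, 0, 0], [0, 0, 0, 0, 0, 0], [0, 0, 0, 0, 0, 0], [0, 0, 0, 0, 0, 0], [0, 0, 0, 0, 0, 0], [0, 0, 0, 0, 0, 0], [0, 0, 0, 0, 0, 0], [0, 0, 0, 0, 0, 0], [0, 0, 0, 0, 0, 0]],
], claw=30, grip_force=40)

```text
t: 21.75
position: [0.4599, 0.0863, 0.0196]
eef_rot: [-3.135, -0.135, -0.015]
force: [-0.8, -0.4, 6.3]
width: 0.486
```

Emit:
carry_out([
  [[0, 0, -5, 0, 0, 0], [0, 0, -15, 0, 0, 0], [0, 0, -30, 0, 0, 0], [0, 0, -50, 0, 0, 0], [0, 0, -70, 0, 0, 0], [0, 0, -90, 0, 0, 0], [0, 0, -105, 0, 0, 0], [0, 0, -110, 0, 0, 0], [0, 0, -110, 0, 0, 0], [0, 0, -110, 0, 0, 0]],
])

```text
t: 22.75
position: [0.4584, 0.0856, 0.1291]
eef_rot: [-3.135, -0.135, -0.013]
force: [0.4, 0.1, -1.7]
width: 0.485
```

Run:
```python
from h import *
rel((.586,-.1325,.13),9.7)
from plant import cams
T=cams.capture("side");cv2.imwrite("pics/s7.png",cv2.resize(T["pixels"][150:350,200:450],None,fx=3,fy=3,interpolation=2))
T=cams.capture("top");cv2.imwrite("pics/t7.png",cv2.resize(T["pixels"][160:310,150:490],None,fx=2,fy=2,interpolation=2))
```

```text
t 22.75 pos [0.4584 0.0856 0.1291] a 4.9 w 41.2 F [ 0.4  0.1 -1.7]
  rel [108. 228.  -1.] [-0.02 -0.08 -0.79] dist 253 rows 5.1 q7 -0.48
```

View pics/s7.png

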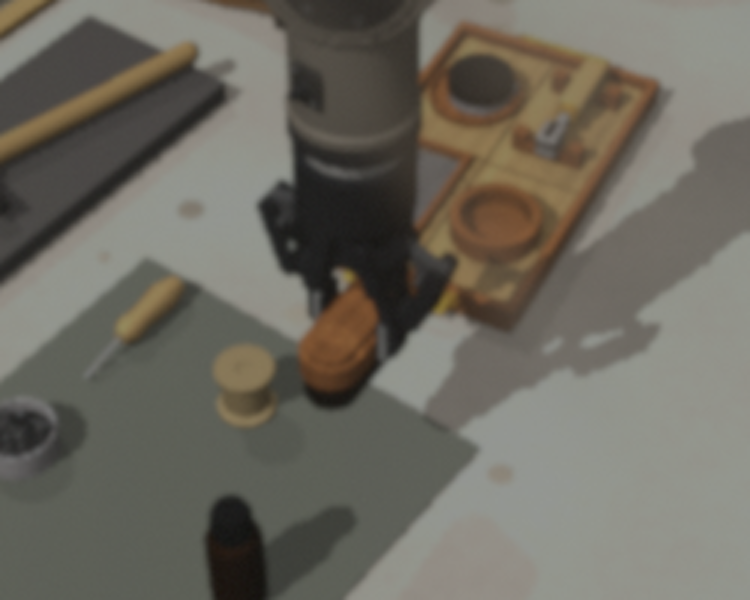

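View pics/t7.png

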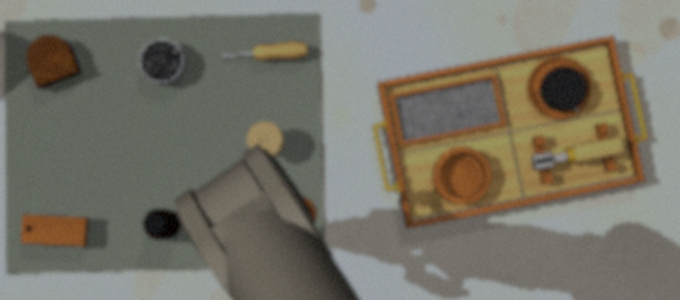

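Emit:
carry_out([
  [[7, 15, 0, 0, 0, -0.1], [22, 47, 0, 0, 0, -0.2], [42, 89, 0, 0, 0, -0.35], [62, 131, 0, 0, 0, -0.5], [80, 170, 0, 0, 0, -0.6], [94, 199, 0, 0, 0, -0.7], [104, 219, 0, 0, 0, -0.8], [108, 228, 0, 0, 0, -0.8], [108, 228, 0, 0, 0, -0.8], [108, 228, 0, 0, 0, -0.8]],
])

```text
t: 23.85
position: [0.5848, -0.1305, 0.1284]
eef_rot: [-3.126, -0.269, -0.01]
force: [-0.1, 0.4, -0.5]
width: 0.486
```

Run:
```python
from h import *
rel((.586,-.1325,.034),9.7)
from plant import cams
T=cams.capture("side");cv2.imwrite("pics/s8.png",cv2.resize(T["pixels"][120:290,260:450],None,fx=3.4,fy=3.4,interpolation=2))
```

```text
t 23.85 pos [ 0.5848 -0.1305  0.1284] a 9.8 w 41.3 F [-0.1  0.4 -0.5]
  rel [ 0.  3. 94.] [-0.03 -0.07  0.02] dist 94 rows 1.9 q7 0.03
```

View pics/s8.png

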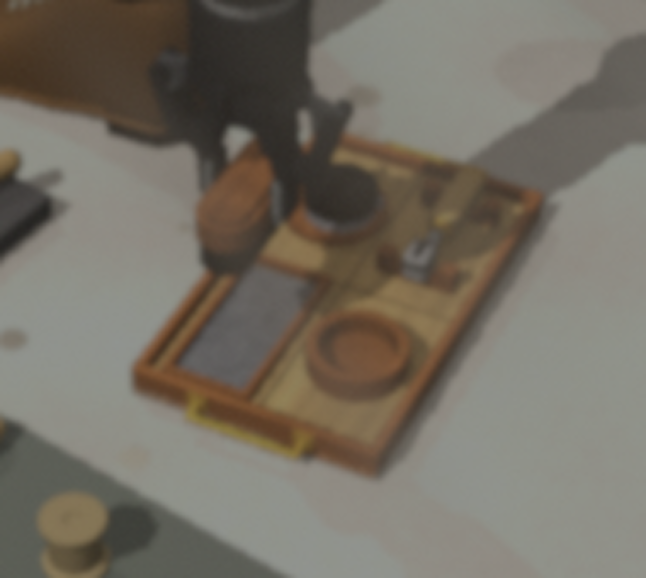

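Emit:
carry_out([
  [[0, 2, 10, 0, 0, 0], [0, 2, 25, 0, 0, 0], [0, 2, 42, 0, 0, 0], [0, 2, 57, 0, 0, 0], [0, 2, 70, 0, 0, 0], [0, 2, 80, 0, 0, 0], [0, 2, 87, 0, 0, 0], [0, 2, 91, 0, 0, 0], [0, 2, 93, 0, 0, 0], [0, 2, 93, 0, 0, 0]],
])

```text
t: 24.9
position: [0.586, -0.1317, 0.0358]
eef_rot: [-3.126, -0.27, -0.011]
force: [0.1, 0.2, -1.4]
width: 0.484
```

Run:
```python
from h import *
rel((.586,-.1325,.0335),9.7)
from plant import cams
T=cams.capture("side");cv2.imwrite("pics/s9.png",cv2.resize(T["pixels"][120:290,260:450],None,fx=3.4,fy=3.4,interpolation=2))
```

```text
t 24.9 pos [ 0.586  -0.1317  0.0358] a 9.9 w 41.2 F [ 0.1  0.2 -1.4]
  rel [-0.  1.  2.] [-0.03 -0.07  0.03] dist 2 rows 0.1 q7 -0.04
```

View pics/s9.png

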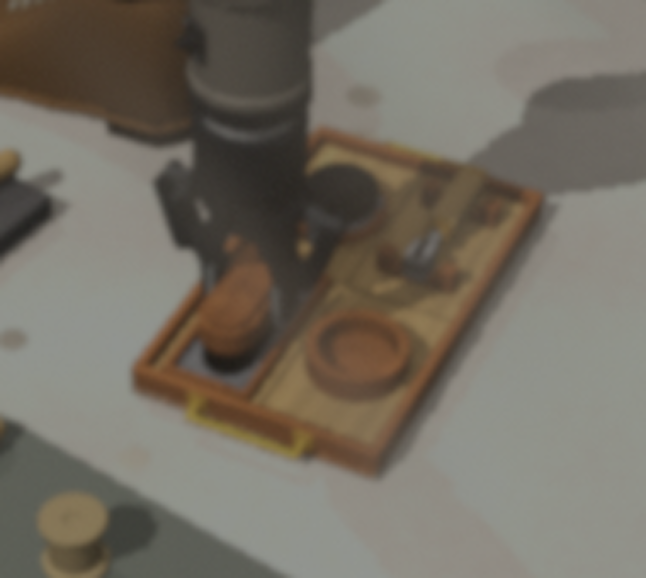

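Emit:
carry_out([
  [[0, 0, 0.5, 0, 0, 0], [0, 0, 1, 0, 0, 0], [0, 0, 1.5, 0, 0, 0], [0, 0, 1.5, 0, 0, 0], [0, 0, 1.5, 0, 0, 0], [0, 0, 1.5, 0, 0, 0], [0, 0, 1.5, 0, 0, 0], [0, 0, 1.5, 0, 0, 0], [0, 0, 1.5, 0, 0, 0], [0, 0, 1.5, 0, 0, 0]],
])

```text
t: 25.95
position: [0.5861, -0.1317, 0.0345]
eef_rot: [-3.126, -0.27, -0.012]
force: [-0.6, 0.6, -1.6]
width: 0.482
```

Emit:
carry_out([
  [[0, 0, 0, 0, 0, 0], [0, 0, 0, 0, 0, 0], [0, 0, 0, 0, 0, 0], [0, 0, 0, 0, 0, 0], [0, 0, 0, 0, 0, 0], [0, 0, -10, 0, 0, 0], [0, 0, -30, 0, 0, 0], [0, 0, -65, 0, 0, 0], [0, 0, -105, 0, 0, 0], [0, 0, -150, 0, 0, 0]],
], claw=75)

```text
t: 26.95
position: [0.5843, -0.1322, 0.186]
eef_rot: [-3.126, -0.27, -0.01]
force: [0.1, -0.1, -0.1]
width: 0.752
```

Run:
```python
from h import *
rel((.4533,.2215,.2),26)
from plant import cams
T=cams.capture("top");cv2.imwrite("pics/t10.png",cv2.resize(T["pixels"][160:310,150:490],None,fx=2,fy=2,interpolation=2))
```

```text
t 26.95 pos [ 0.5843 -0.1322  0.186 ] a 9.9 w 63.9 F [ 0.1 -0.1 -0.1]
  rel [ -68. -371.  -13.] [-0.03 -0.07 -2.68] dist 377 rows 7.5 q7 0.07
```

View pics/t10.png

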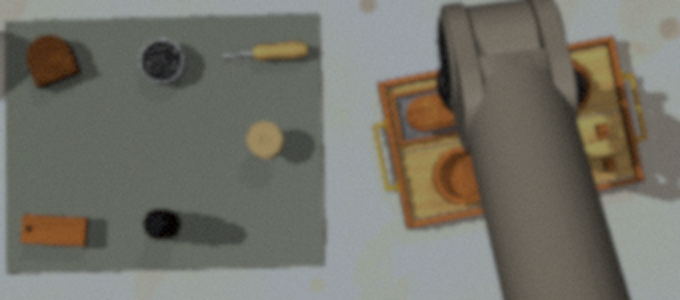

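Emit:
carry_out([
  [[-4, -20, -5, 0, 0, -0.2], [-11, -60, -10, 0, 0, -0.5], [-19, -105, -13, 0, 0, -0.8], [-28, -152, -13, 0, 0, -1.1], [-36, -198, -13, 0, 0, -1.4], [-45, -244, -13, 0, 0, -1.8], [-53, -290, -13, 0, 0, -2.1], [-60, -328, -13, 0, 0, -2.4], [-65, -355, -13, 0, 0, -2.6], [-68, -371, -13, 0, 0, -2.7]],
])

```text
t: 28.0
position: [0.4568, 0.2241, 0.2068]
eef_rot: [3.058, 0.715, 0.03]
force: [-0.3, -0.6, -0.2]
width: 0.748
```

Run:
```python
from h import *
rel((.4533,.2215,.031),26)
```

```text
t 28.0 pos [0.4568 0.2241 0.2068] a 26.3 w 63.6 F [-0.3 -0.6 -0.2]
  rel [ -7.  -0. 176.] [ 0.05 -0.18  0.05] dist 176 rows 3.5 q7 -0.37
```

Emit:
carry_out([
  [[-2, 0, 10, 0, -0.1, 0], [-3, 0, 30, 0.05, -0.18, 0], [-4, 0, 50, 0.05, -0.18, 0.05], [-5, 0, 75, 0.05, -0.18, 0.05], [-5, 0, 100, 0.05, -0.18, 0.05], [-6, 0, 125, 0.05, -0.18, 0.05], [-6, 0, 146, 0.05, -0.18, 0.05], [-7, 0, 162, 0.05, -0.18, 0.05], [-7, 0, 172, 0.05, -0.18, 0.05], [-7, 0, 176, 0.05, -0.18, 0.05]],
])

```text
t: 29.0
position: [0.4537, 0.2199, 0.0294]
eef_rot: [3.06, 0.704, -0.004]
force: [-0.3, -0.6, 0.2]
width: 0.751
```

Emit:
carry_out([
  [[0, 0, 0, 0, 0, 0], [0, 0, 0, 0, 0, 0], [0, 0, 0, 0, 0, 0], [0, 0, 0, 0, 0, 0], [0, 0, 0, 0, 0, 0], [0, 0, 0, 0, 0, 0], [0, 0, 0, 0, 0, 0], [0, 0, 0, 0, 0, 0], [0, 0, 0, 0, 0, 0], [0, 0, 0, 0, 0, 0]],
], claw=30, grip_force=40)

```text
t: 30.0
position: [0.4541, 0.22, 0.0299]
eef_rot: [3.06, 0.704, -0.003]
force: [-0.2, -1.5, 6.6]
width: 0.437
```

Run:
```python
from h import *
rel((.4533,.2215,.131),26)
```

```text
t 30.0 pos [0.4541 0.22   0.0299] a 25.9 w 37.1 F [-0.2 -1.5  6.6]
  rel [  -0.   -2. -101.] [ 0.01  0.02 -0.01] dist 101 rows 2.0 q7 -0.6
```

Emit:
carry_out([
  [[0, 0, -5, 0, 0, 0], [0, 0, -15, 0, 0, 0], [0, 0, -30, 0, 0, 0], [0, 0, -50, 0, 0, 0], [0, 0, -70, 0, 0, 0], [0, 0, -90, 0, 0, 0], [0, 0, -105, 0, 0, 0], [0, 0, -110, 0, 0, 0], [0, 0, -110, 0, 0, 0], [0, 0, -110, 0, 0, 0]],
])

```text
t: 31.0
position: [0.4539, 0.2198, 0.1394]
eef_rot: [3.06, 0.704, -0.004]
force: [0.3, -0.4, -1.2]
width: 0.433
```

Run:
```python
from h import *
rel((.5026,-.147,.14),-16)
```

```text
t 31.0 pos [0.4539 0.2198 0.1394] a 25.9 w 36.8 F [ 0.3 -0.4 -1.2]
  rel [-116.  351.    0.] [0.02 0.02 6.98] dist 370 rows 7.4 q7 -0.45
```

Emit:
carry_out([
  [[-5, 15, 0, 0, 0, 0.3], [-16, 47, 0, 0, 0, 0.9], [-30, 90, 0, 0, 0, 1.7], [-44, 133, 0, 0, 0, 2.6], [-58, 176, 0, 0, 0, 3.5], [-72, 219, 0, 0, 0, 4.3], [-86, 262, 0, 0, 0, 5.2], [-100, 303, 0, 0, 0, 6], [-111, 335, 0, 0, 0, 6.7], [-116, 351, 0, 0, 0, 7]],
])

```text
t: 32.0
position: [0.5014, -0.1515, 0.1392]
eef_rot: [3.105, -0.453, -0.006]
force: [0.1, 0.3, -0.5]
width: 0.44
```

Emit:
carry_out([
  [[0, 0, 0, 0, 0, 0], [0, 0, 0, 0, 0, 0], [0, 0, 0, 0, 0, 0], [0, 0, 0, 0, 0, 0], [0, 0, 0, 0, 0, 0], [0, 0, 0, 0, 0, 0], [0, 0, 0, 0, 0, 0], [0, 0, 0, 0, 0, 0], [0, 0, 0, 0, 0, 0], [0, 0, 0, 0, 0, 0]],
])

```text
t: 33.0
position: [0.5014, -0.1515, 0.1392]
eef_rot: [3.105, -0.453, -0.006]
force: [0.6, 0.4, 0.3]
width: 0.436
```

Run:
```python
from h import *
rel((.5026,-.147,.048),-16)
from plant import cams
T=cams.capture("side");cv2.imwrite("pics/s11.png",cv2.resize(T["pixels"][120:290,260:450],None,fx=3.4,fy=3.4,interpolation=2))
```

```text
t 33.0 pos [ 0.5014 -0.1515  0.1392] a -16.6 w 37.1 F [0.6 0.4 0.3]
  rel [ 0. -5. 91.] [ 0.04  0.03 -0.1 ] dist 91 rows 1.8 q7 -0.32
```

View pics/s11.png

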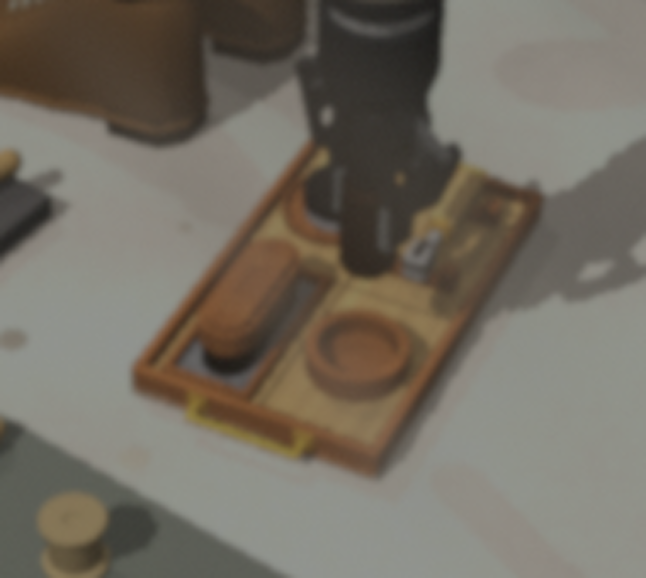

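Emit:
carry_out([
  [[0, -4, 8, 0, 0, 0], [0, -5, 22, 0, 0, 0], [0, -5, 38, 0, 0, 0], [0, -5, 53, 0, 0, 0], [0, -5, 66, 0, 0, 0], [0, -5, 76, 0, 0, 0], [0, -5, 83, 0, 0, 0], [0, -5, 88, 0, 0, 0], [0, -5, 91, 0, 0, 0], [0, -5, 91, 0, 0, 0]],
])

```text
t: 34.05
position: [0.5025, -0.147, 0.0481]
eef_rot: [3.105, -0.453, -0.006]
force: [0.2, -0.7, -0.6]
width: 0.43
```

Run:
```python
from h import *
rel((.5026,-.147,.0475),-16)
from plant import cams
T=cams.capture("side");cv2.imwrite("pics/s12.png",cv2.resize(T["pixels"][120:290,260:450],None,fx=3.4,fy=3.4,interpolation=2))
```

```text
t 34.05 pos [ 0.5025 -0.147   0.0481] a -16.6 w 36.6 F [ 0.2 -0.7 -0.6]
  rel [ 0. -0.  1.] [ 0.04  0.03 -0.1 ] dist 1 rows 0.1 q7 -0.42
```

View pics/s12.png

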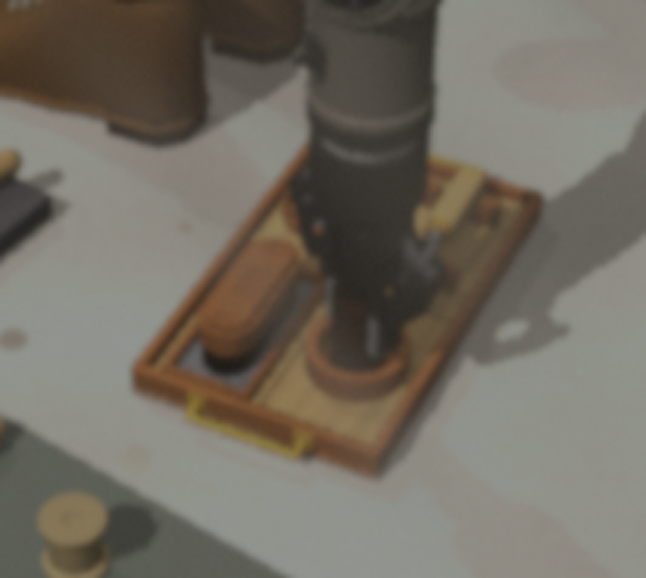

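Bottle is inside the cup (about (355,345)). Lower the last millimetre, release, and rise.

Emit:
carry_out([
  [[0, 0, 0.5, 0, 0, 0], [0, 0, 1, 0, 0, 0], [0, 0, 1, 0, 0, 0], [0, 0, 1, 0, 0, 0], [0, 0, 1, 0, 0, 0], [0, 0, 1, 0, 0, 0], [0, 0, 1, 0, 0, 0], [0, 0, 1, 0, 0, 0], [0, 0, 1, 0, 0, 0], [0, 0, 1, 0, 0, 0]],
])

```text
t: 35.1
position: [0.5026, -0.1471, 0.0473]
eef_rot: [3.105, -0.453, -0.005]
force: [0.4, -0.1, -0.9]
width: 0.432
```

Emit:
carry_out([
  [[0, 0, 0, 0, 0, 0], [0, 0, 0, 0, 0, 0], [0, 0, 0, 0, 0, 0], [0, 0, 0, 0, 0, 0], [0, 0, 0, 0, 0, 0], [0, 0, 0, 0, 0, 0], [0, 0, 0, 0, 0, 0], [0, 0, -5, 0, 0, 0], [0, 0, -15, 0, 0, 0], [0, 0, -30, 0, 0, 0]],
], claw=70)

```text
t: 36.1
position: [0.5024, -0.1468, 0.078]
eef_rot: [3.105, -0.453, -0.007]
force: [0.2, -1.0, -0.8]
width: 0.702
```

Emit:
carry_out([
  [[0, 0, -30, 0, 0, 0], [0, 0, -70, 0, 0, 0], [0, 0, -105, 0, 0, 0], [0, 0, -130, 0, 0, 0], [0, -30, -145, 0, 0, 0], [0, -70, -150, 0, 0, 0], [0, -115, -150, 0, 0, 0], [0, -160, -150, 0, 0, 0], [0, -195, -150, 0, 0, 0], [0, -220, -150, 0, 0, 0]],
])

```text
t: 37.1
position: [0.5662, 0.0679, 0.2287]
eef_rot: [3.107, -0.448, -0.004]
force: [-0.0, -0.2, -0.1]
width: 0.7
```

Emit:
carry_out([
  [[0, -10, 0, 0, 0, 0], [0, -20, 0, 0, 0, 0], [0, -30, 0, 0, 0, 0], [0, -30, 0, 0, 0, 0], [0, -30, 0, 0, 0, 0], [0, -30, 0, 0, 0, 0], [0, -30, 0, 0, 0, 0], [0, -30, 0, 0, 0, 0], [0, -30, 0, 0, 0, 0], [0, -30, 0, 0, 0, 0]],
])

```text
t: 38.1
position: [0.5747, 0.0966, 0.2286]
eef_rot: [3.107, -0.448, -0.004]
force: [-0.3, -0.2, 0.4]
width: 0.7
```

Run:
```python
from h import *
from plant import cams
rel((.5026,-.147,.2),-16)
for n in("top","side"):
    T=cams.capture(n);cv2.imwrite(f"pics/{n}13.png",T["pixels"])
    cv2.imwrite(f"pics/{n}13z.png",cv2.resize(T["pixels"][165:285,330:490] if n=="top" else T["pixels"][130:290,280:440],None,fx=4.5 if n=="top" else 3.7,fy=4.5 if n=="top" else 3.7,interpolation=2))
```

```text
t 38.1 pos [0.5747 0.0966 0.2286] a -16.4 w 59.5 F [-0.3 -0.2  0.4]
  rel [ -0. 254.  29.] [ 0.03  0.02 -0.07] dist 256 rows 5.1 q7 -0.76
```

View pics/top13z.png

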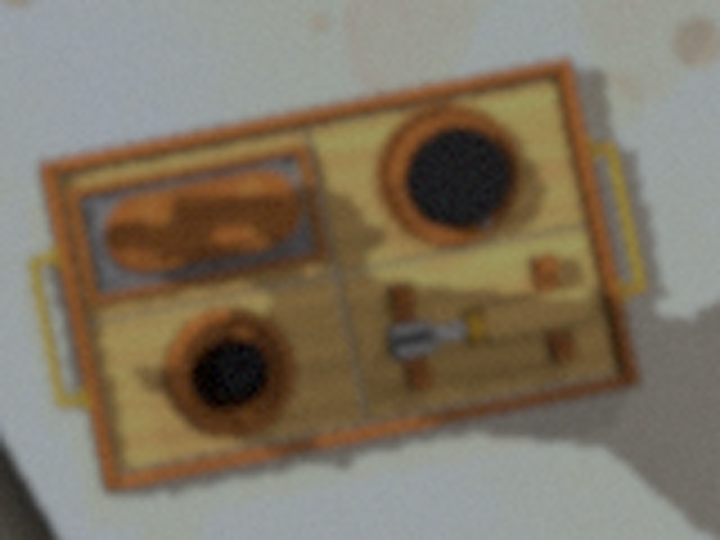

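View pics/side13z.png

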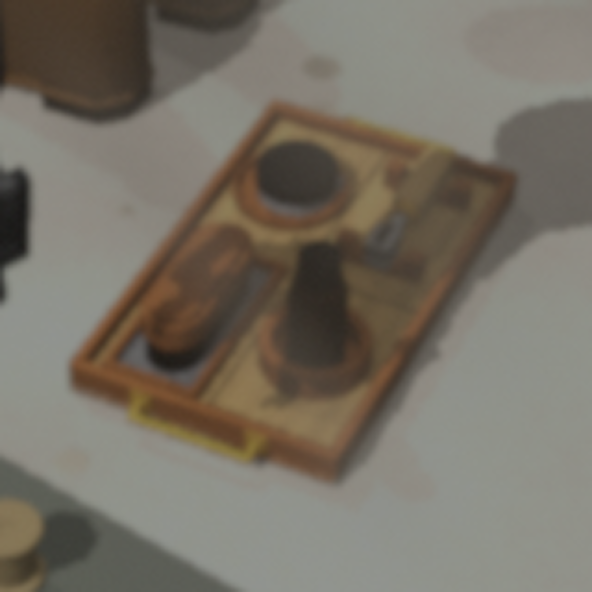

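View pics/top13.png

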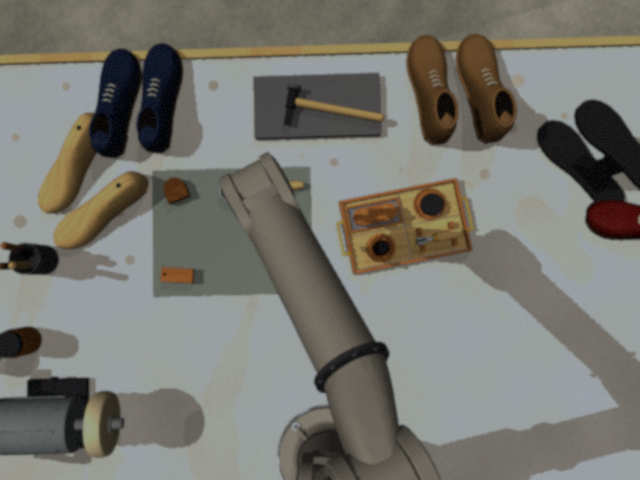

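Run:
```python
from h import *
import pickle
T=pickle.load(open("top.pkl","rb"));S=pickle.load(open("side.pkl","rb"))
z=lambda u,v:(330+u/4.5,165+v/4.5)
zs=lambda u,v:(280+u/3.7,130+v/3.7)
a,b=ray(T,z(389,342),.044),ray(T,z(605,315),.046);print("iron",(a+b)/2,np.linalg.norm(a-b),"seat .5266 -.2871")
a,b=ray(S,zs(380,246),.044),ray(S,zs(443,155),.044);print(" side",(a+b)/2,np.linalg.norm(a-b))
print("tin",ray(T,z(461,180),.0415),ray(S,zs(299,174),.0415),"seat .6090 -.2735")
print("brush",ray(T,z(203,222),.058),"seat .586 -.1325")
print("cap",ray(T,z(231,374),.108),ray(S,zs(322,258),.1),"seat .5026 -.147")
```

```text
iron [ 0.52114028 -0.29094344  0.045     ] 0.11761135211322682 seat .5266 -.2871
 side [ 0.52473262 -0.29137131  0.044     ] 0.1041546895272429
tin [ 0.60304936 -0.27547793  0.0415    ] [ 0.60188196 -0.27126898  0.0415    ] seat .6090 -.2735
brush [ 0.58237658 -0.13252241  0.058     ] seat .586 -.1325
cap [ 0.49767558 -0.13952773  0.108     ] [ 0.50641424 -0.15517002  0.1       ] seat .5026 -.147
```

Run:
```python
from h import *
rel((.42,-.5,.26),-50)
```

```text
t 38.2 pos [0.5747 0.0967 0.2286] a -16.4 w 59.1 F [ 1.   0.7 -0.7]
  rel [ 20. 616. -30.] [0.03 0.01 5.6 ] dist 617 rows 12.3 q7 -0.76
```

Emit:
carry_out([
  [[2, 20, -10, 0, 0, 0.2], [4, 60, -20, 0, 0, 0.6], [6, 105, -30, 0, 0, 1], [8, 153, -30, 0, 0, 1.5], [10, 200, -30, 0, 0, 2], [11, 248, -30, 0, 0, 2.4], [13, 296, -30, 0, 0, 2.8], [15, 343, -30, 0, 0, 3.2], [16, 390, -30, 0, 0, 3.6], [18, 435, -30, 0, 0, 4]],
])

```text
t: 39.2
position: [0.4682, -0.3276, 0.2601]
eef_rot: [2.944, -1.087, -0.003]
force: [1.1, -0.3, -0.2]
width: 0.703
```

Run:
```python
from h import *
rel((.38,-.55,.26),-50)
```

```text
t 39.2 pos [ 0.4682 -0.3276  0.2601] a -40.5 w 59.8 F [ 1.1 -0.3 -0.2]
  rel [ 77. 226.   1.] [0.04 0.   1.58] dist 239 rows 4.8 q7 -0.3
```

Emit:
carry_out([
  [[13, 40, 0, 0, 0, 0.3], [28, 84, 0, 0, 0, 0.6], [43, 128, 0, 0, 0, 0.9], [57, 168, 0, 0, 0, 1.2], [68, 200, 0, 0, 0, 1.4], [75, 220, 0, 0, 0, 1.6], [77, 226, 0, 0, 0, 1.6], [77, 226, 0, 0, 0, 1.6], [77, 226, 0, 0, 0, 1.6], [77, 226, 0, 0, 0, 1.6]],
])

```text
t: 40.2
position: [0.3816, -0.5475, 0.2611]
eef_rot: [2.846, -1.325, -0.002]
force: [1.1, 0.6, -0.2]
width: 0.698
```

Run:
```python
from h import *
from plant import cams
import pickle
ims=[]
for n in("top","side"):
    fr=[cams.capture(n) for _ in range(3)];c=fr[0];c["pixels"]=np.mean([f["pixels"] for f in fr],0).astype(np.uint8);pickle.dump(c,open(n+"F.pkl","wb"))
    p=c["pixels"]
    cv2.imwrite(f"pics/{n}14.png",cv2.convertScaleAbs(cv2.resize(p[165:285,330:490] if n=="top" else p[130:270,285:435],None,fx=5 if n=="top" else 4,fy=5 if n=="top" else 4,interpolation=2),alpha=1.5))
    hsv=cv2.cvtColor(p,cv2.COLOR_BGR2HSV);V=hsv[...,2]
    m=np.zeros(V.shape,bool);y0,y1,x0,x1=(160,300,145,490) if n=="top" else (130,440,130,440)
    m[y0:y1,x0:x1]=V[y0:y1,x0:x1]<50
    for b in blobs(m,80):
        r=cv2.boundingRect(b);M=cv2.moments(b);print(n,"dark",r,round(M["m10"]/M["m00"],1),round(M["m01"]/M["m00"],1))
```

```text
top dark (373, 240, 17, 16) 380.7 247.7
top dark (421, 194, 23, 21) 431.9 204.2
top dark (222, 182, 18, 17) 230.2 189.9
side dark (140, 329, 34, 27) 160.6 345.2
side dark (195, 288, 21, 13) 205.1 294.2
side dark (361, 198, 12, 25) 367.1 207.6
side dark (184, 180, 90, 74) 227.6 217.7
side dark (174, 173, 89, 49) 192.9 206.2
side dark (130, 130, 36, 23) 142.1 137.6
```

View pics/top14.png

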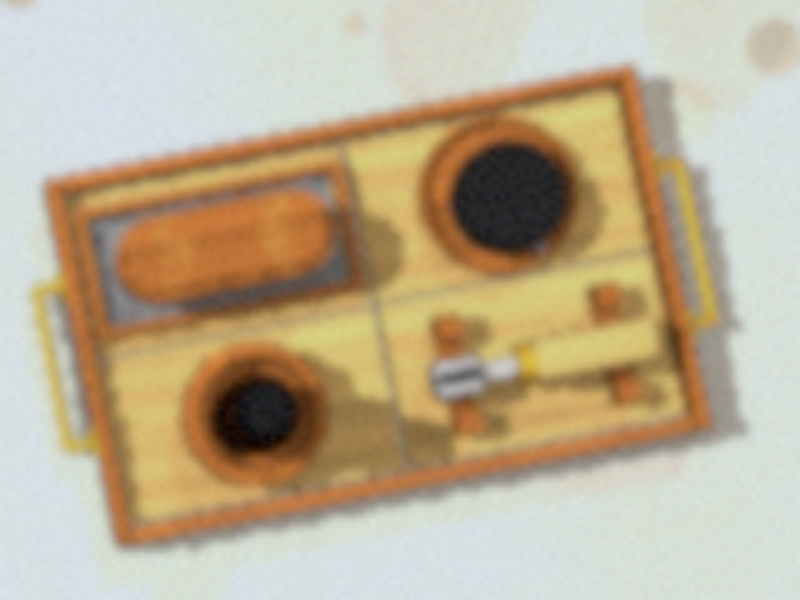

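View pics/side14.png

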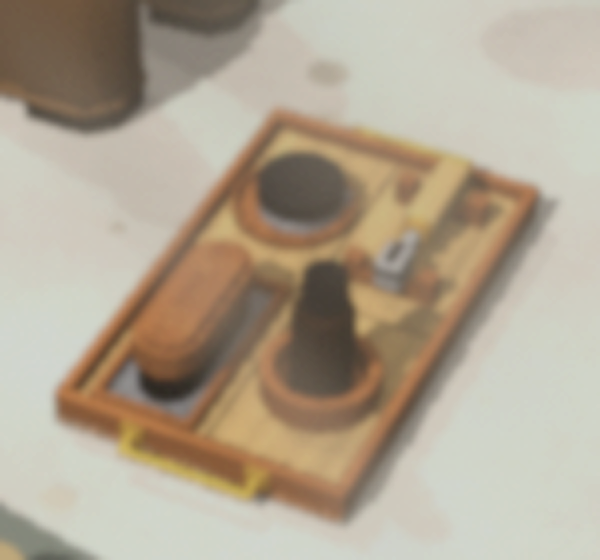

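Run:
```python
from h import *
import pickle
T=pickle.load(open("topF.pkl","rb"));S=pickle.load(open("sideF.pkl","rb"))
z=lambda u,v:(330+u/5,165+v/5)
print("cap top",ray(T,z(270,412),.112),tri(T,z(270,412),S,(285+324/4,130+272/4)))
print("tin",ray(T,(431.9,204.2),.0415));print("brush",ray(T,z(225,247),.058))
print("iron",(ray(T,z(432,380),.044)+ray(T,z(660,348),.046))/2)
hsv=cv2.cvtColor(T["pixels"],cv2.COLOR_BGR2HSV);H,Sa,V=[hsv[...,i].astype(int) for i in range(3)]
m=(H<17)&(Sa>110)&(V>70);m[:,:145]=0;m[:260]=0;m[300:]=0;m[:,320:]=0
for b in blobs(m):print("wire",cv2.minAreaRect(b))
```

```text
cap top [ 0.49897246 -0.1453611   0.112     ] (array([ 0.50016837, -0.14392673,  0.1165233 ]), np.float64(0.003386069325816437))
tin [ 0.60506238 -0.27422415  0.0415    ]
brush [ 0.58222189 -0.13224756  0.058     ]
iron [ 0.52171508 -0.28793827  0.045     ]
wire ((176.76657104492188, 274.93505859375), (32.11344528198242, 14.506237983703613), 3.0127875804901123)
```

Run:
```python
from plant import workorder
print(workorder.hand_in())
```

```text
the job is handed in; nothing more can be done
None
```

I set all four things in the tray and handed the job in at about 40.5 s of the 106 s allowed; the hand-in reports no verdict. The polish tin is in the dish, the edge iron on its rests, the brush bristles down in its bay and the bottle in the cup. The gripper was clear of everything at the end.

**Last checks, both cameras, arm out of the way:**

| Thing | Offset from seat | Limit |
|---|---|---|
| Tin | about 4–6 mm | 13 mm |
| Bottle (cap) | about 4 mm | 13 mm |
| Brush | about 4 mm | 14 mm |
| Iron | about 3–5 mm across, 1–4 mm along | 13 mm across, 15 mm along |

- **Flat and upright:** All four looked flat or upright inside their fittings. I judged this by eye in the pictures and did not measure the tilt.
- **Things to leave alone:** The tack tin and the wire brush show at the same pixels as at the start.

**Disagreements:**
- The top-view readings lay about 4–5 mm toward the robot (−x) from where I released each thing. Some of this is probably camera calibration, and it is within tolerance.
- A first check of the bottle had the two views 16 mm apart in y, because the arm's shadow darkened the tray. With the arm moved away, the views met within 3.4 mm, putting the cap top at a height of about 116 mm against the expected 112 mm. That difference is at the edge of the 4 mm height tolerance, but within what a ray crossing with that much error can tell.

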